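Pop the push-latch lid of the blue bead box

TASK

Three craft boxes with push-push lids stand shut on the table. With a fingertip, press the blue lid down once on the white round pad near its front edge until the latch lets go, then take the hand away so that the lid springs up, and stay off it for about two seconds to be sure that it stays open. Do not push the lid down again once it is up, leave the red and yellow boxes shut, and do not pick up, shove or knock over anything.

Things in the scene. Friction and masses are not known exactly. Their poses are not given: they have to be found in the camera images.
- blue_box: The box to open: off-white box 120 mm long (its x axis) by 100 mm wide (y), stands loose on the table, about 0.5 kg. Its origin is the centre of its underside, z up. Its front faces -x of its own frame, towards the robot give or take 17 degrees of yaw. On it lies a blue lid 124 x 108 mm and 6 mm thick, top at 86 mm above the table when shut, hinged along the rear edge (x = +55 mm, z = 79 mm) and reaching to x = -66 mm at the front; a 13 mm skirt hangs from its edges
- blue_box_pad: White round press pad with a black rim, 30 mm wide, raised 3 mm on top of the blue lid. Its origin is the centre of its upper face: 97 mm ahead of the hinge (24 mm from the lid's front edge), in the middle of the lid's width; with the lid shut it is 89 mm above the table, at x = -42 mm, y = 0 of the box. It is part of the lid and moves with it; its axes are the box's when the lid is shut
- blue_box_lid (a joint): Angle of the blue lid (rad): 0 shut and latched; negative pressed down, -0.08 at its stop (8 mm at the pad); positive open, 1.15 fully open against its stop. Pressing to the stop takes about 3 N at the pad and trips the latch; when the finger goes away a damped spring lifts the lid to 1.15 in about half a second (front edge then 190 mm above the table). Pressing too little leaves it latched. Pushing the open lid all the way down latches it again
- red_box_lid (a joint): Angle of the red box's lid (rad), 0 shut, positive open
- yellow_box_lid (a joint): Angle of the yellow box's lid (rad), 0 shut, positive open
- red_box: Red-lidded bead box, the same as the blue one but with a red lid and a red bead filling (same size, axes, pad and latch). It stays shut
- yellow_box: Yellow-lidded bead box, the same as the blue one but with a yellow lid and a yellow bead filling (same size, axes, pad and latch). It stays shut
- glue_stick: Glue stick standing between two boxes, 27 mm across, 98 mm tall, white and green with an orange cap; origin under its centre
- paint_jar: Small orange-red paint jar with white cap standing between two boxes, 40 mm across, 58 mm tall; origin under its centre
- paint_bottle: Black paint bottle with blue label and white cap, 74 mm across, 200 mm tall, standing to the robot's right; origin under its centre
- cup: Mint-green paint cup, 72 mm across, 38 mm tall, to the robot's right; origin under its centre
- brush: Paint brush with black handle lying to the robot's left, pointing away from it; origin under its middle
- tape_roll: Roll of beige tape lying flat to the robot's left, 68 mm across, 19 mm tall; origin under its centre
Things that resemble listed ones, but are neither listed nor needed, are in the scene too. Leave any green or turquoise look-alike of the blue_box alone.

How it is judged:
By the outcome, as a careful person would: the job done as asked, in the order asked, and still so for the second after the job is handed in, with the robot touching nothing.
It also fails if it takes over 35 s, if anything falls off the work surface, if the arm or the gripper's body presses on something with over 40 N, if the wrist force passes 120 N, or if a joint passes its speed limit or range.

ROBOT

A 6-joint arm with a two-finger parallel gripper is mounted at the origin on the work surface. World frame = base frame: x ahead of the robot, y to its left, z up, the work surface at z = 0. Lengths are in m, angles in degrees, forces in N, time in s.
With the tool pointing down it reaches from about 0.3 to 0.75 m from the base axis. Payload 8.5 kg.
Tool frame: the origin (TCP) lies between the finger pads; the fingertips stand env.finger_overhang ahead of it and the grasp point (between the pads) lies 2 mm behind it (env.finger_overhang is the distance from the TCP to the fingertips, in m); z points along the fingers, y is the line along which they close (so a half turn about z gives the same grasp; the last joint's range is limited). The gripper opens to 85 mm and grips with 20 to 120 N. Pads are 22 mm wide; open, the fingers measure 114 mm over their backs; the gripper's body (76 mm by 85 mm) begins 54 mm behind the grasp point. The pads swing forward as they close: fully open they stand 13 mm farther back than shut.
Start: joints at [-84.357, 21.807, 74.336, -0, 83.858, -12.336], TCP at [0.17, -0.523, 0.248] pointing down, gripper open.
Joint ranges: [-178.18, 178.18], [-50.72, 133.34], [12.68, 142.11], [-81.47, 261.47], [9.98, 163.14], [-165.26, 165.26]. Speed limits (degrees/s): [136.94, 136.94, 180, 180, 180, 180].

INTERFACE

Orientations are given as a 3x3 rotation matrix whose columns are the frame's x, y, z axes.
In Python, from rig import env gives the robot as it stands. The module is installed in compiled form; this text tells all that it offers.
- The arm moves only by the tool jog_arm, never from a script. Its arguments are lists of equal length, an entry for each row: "hand": the finger opening in m, from 0 to 0.0854; "travel": the shift along the world's x, y, z in m, a list of three; "yaw": the turn about the world's z in rad. A call has exactly 5 rows; each row shifts and turns the commanded pose from where the row before left it; what a row does not reach is not made up. A row lasts 1/8 s, in which the tool goes at most 62.5 mm and 10.7 degrees, less where a joint would pass 70% of its speed; a pose out of reach is approached as far as the arm can. A call is refused whole if a number of a shift passes 0.0625 or a number of a turn 0.188, either way. A call with a gripper value outside its range is refused whole. The fingers move at their own pace and stop on an object; "grip_force" is the grip in N (left out, the last holds). Time passes only in rows, so rows that do not move let the fingers close, or fill a call up. It gives the time, the measured TCP pose, the force, the opening and the grip force at its end, in the units of the state.
- env.observe(): the state, without advancing time (a new reading comes with each control period).
- env.get_image(name): name is "scene" or "top" or "wrist"; returns the picture (420x560x3 uint8, red, green, blue); there is no depth.
- env.calibration(name): a dict with "fx", "fy", "cx", "cy" (pixels), "k1" (the pictures are not rectified: a ray, as slopes to the right and down, at radius r is drawn at 1 + k1 r^2 times it, then the intrinsics apply), "position" and "rotation" of the camera in the world; the wrist camera has in their place "hand_eye" (4x4, takes a point from camera to tool coordinates, whose origin is the TCP and whose axes are the flange's). Camera axes: x right, y down, z forward; pixel columns grow to the right and rows downward; lengths in m; the calibration is good to about 2 mm. A picture is of the moment at which its call begins: read the wrist's pose just before it. calibration takes no time and is no camera call.
- env.close_job(): hands the job in; it is judged then, once.
The state is a dict: "time_s": time; "q": joint angles; "qvel": joint speeds; "joint_efforts": joint torques, N m; "position": TCP position; "tool_rot": TCP orientation; "ft_force": force on the tool from outside, world axes, zero at the start; "wrist_torque": the same for the moment, N m; "grip_width": finger opening in m; "gripper_force": force on a finger pad.
Only numpy, scipy, OpenCV 4.12 (cv2) and the standard library are available. Lean on these libraries where they do the work, as an engineer would, in place of code of your own. Each camera call takes 0.05 s, during which the arm holds its last target. There are 200 camera calls.

## Working session

There is one attempt and no reset: what is moved stays moved. The work goes in short steps, Python scripts to look and compute and a tool call to move; the robot and the scene stay as the last step left them, time stands still between calls to the robot, and variables do not carry over. Pictures are saved under pics/ and viewed, at most 10 in all, crops included, and the job is handed in when it is done.

Besides the shell and the picture viewer there is one more tool, called after ">>>" as a command line: name --pt "numbers of a row" for each row, then --argument value for the rest. jog_arm: Moves the arm, as the interface text tells. Its arguments: {"type":"object","properties":{"hand":{"type":"array"},"travel":{"type":"array"},"yaw":{"type":"array"},"grip_force":{"type":"number"}},"required":["hand","travel","yaw"]}

```bash
mkdir -p pics
python3 - <<'E'
from rig import env
import cv2
print(env.finger_overhang)
for n in("top","scene"):
    cv2.imwrite(f"pics/{n}0.png",env.get_image(n)[:,:,::-1]); print(env.calibration(n))
s=env.observe();print(s["time_s"],s["position"],s["tool_rot"],s["grip_width"])
E
```

```text
0.017
{'fx': 434.58556433871877, 'fy': 434.58556433871877, 'cx': 279.30297553960503, 'cy': 208.57984796381885, 'k1': -0.015040765451016746, 'position': array([ 0.37111424, -0.00481164,  1.34804766]), 'rotation': array([[ 0.02808087, -0.99112286,  0.12994977],
       [-0.99950709, -0.02601423,  0.01757393],
       [-0.01403738, -0.1303792 , -0.99136482]])}
{'fx': 378.8720338236674, 'fy': 378.8720338236674, 'cx': 274.89318449274, 'cy': 205.56910039094464, 'k1': -0.06849842307758411, 'position': array([1.09869009, 0.43478903, 0.63496703]), 'rotation': array([[-0.57779115,  0.5121894 , -0.63546786],
       [ 0.81615574,  0.35602162, -0.45512461],
       [-0.00686971, -0.78160771, -0.62373247]])}
0.1 [ 0.16974427 -0.52290688  0.24777275] [[ 9.51167730e-01  3.08674473e-01 -1.39950576e-04]
 [ 3.08674391e-01 -9.51166895e-01  1.28754594e-03]
 [ 2.64316208e-04 -1.26787131e-03 -9.99999161e-01]] 0.08537753337054609
```

View pics/top0.png

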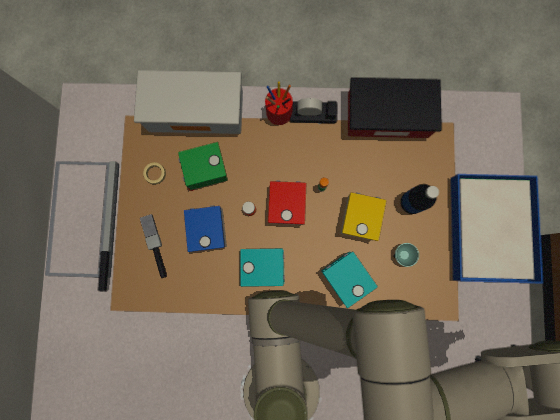

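View pics/scene0.png

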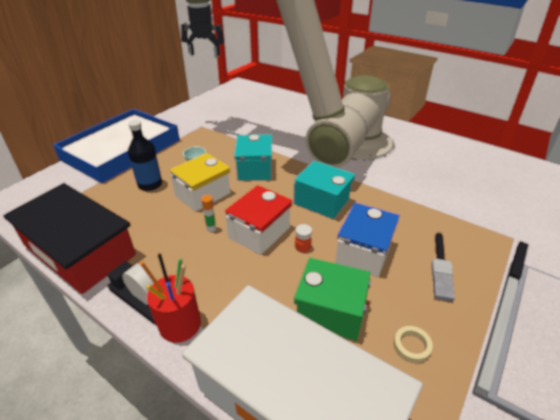

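```bash
cat > h.py <<'E'
import numpy as np, cv2
def ray(c,uv,z):
    K=np.array([[c["fx"],0,c["cx"]],[0,c["fy"],c["cy"]],[0,0,1]])
    p=cv2.undistortPoints(np.array([[uv]],float),K,np.array([c["k1"],0,0,0]))[0,0]
    d=c["rotation"]@np.array([*p,1]); return c["position"]+d*(z-c["position"][2])/d[2]
E
python3 - <<'E'
from rig import env
from h import *
im=cv2.imread("pics/top0.png"); c=env.calibration("top")
h=cv2.cvtColor(im,cv2.COLOR_BGR2HSV); m=cv2.inRange(h,(105,130,60),(125,255,255)); m[:190]=0;m[270:]=0;m[:,:175]=0;m[:,235:]=0
cn=max(cv2.findContours(m,0,2)[0],key=cv2.contourArea); b=cv2.boxPoints(cv2.minAreaRect(cn)); print(b)
print(np.array([ray(c,p,.086) for p in b]).round(3))
w=cv2.inRange(h,(0,0,150),(180,80,255))[225:256,190:221]; n,_,st,ce=cv2.connectedComponentsWithStats(w)
for s,q in zip(st[1:],ce[1:]): print(s,q+[190,225],ray(c,q+[190,225],.089).round(4))
cs=env.calibration("scene");print("scene",ray(cs,(374.5,213.5),.089).round(4))
cv2.imwrite("pics/crop.png",cv2.resize(im[190:285,165:300],None,fx=5,fy=5))
E
```

```text
[[182.85365 209.68292]
 [219.51219 205.60974]
 [224.14635 247.31705]
 [187.48781 251.39023]]
[[0.526 0.301 0.086]
 [0.541 0.193 0.086]
 [0.419 0.174 0.086]
 [0.404 0.28  0.086]]
[10 12 10  9 66] [204.5 241. ] [0.4356 0.2319 0.089 ]
scene [0.4376 0.2375 0.089 ]
```

View pics/crop.png

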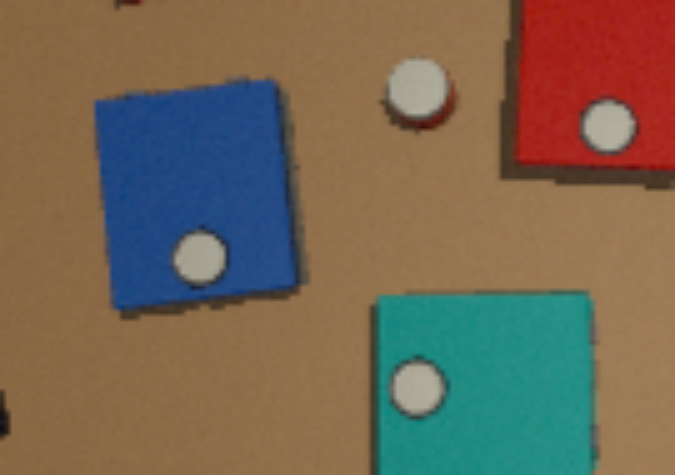

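Candidates (top view): the blue lid at (204,229) with its pad at (205,241), turquoise at (262,267) and (349,279), and green at (203,165). The crop confirms the blue one, with its pad at about (0.436, 0.233).

>>> jog_arm --hand '[0,0,0,0,0]' --pt "0.03 0.05 0" --pt "0.03 0.05 0" --pt "0.03 0.05 0" --pt "0.03 0.05 0" --pt "0.03 0.05 0" --yaw '[0,0,0,0,0]' --grip_force 20

```text
time_s: 0.72
position: [0.3203, -0.2713, 0.2482]
tool_rot: [[0.951, 0.308, -0.0], [0.308, -0.951, 0.0], [0.0, -0.0, -1.0]]
ft_force: [0.6, 0.0, -0.3]
grip_width: -0.0001
gripper_force: 0.0
```

>>> jog_arm --hand '[0,0,0,0,0]' --pt "0.016 0.05 0" --pt "0.016 0.05 0" --pt "0.016 0.05 0" --pt "0.016 0.05 0" --pt "0.016 0.05 0" --yaw '[0,0,0,0,0]'

```text
time_s: 1.35
position: [0.3999, -0.0214, 0.2483]
tool_rot: [[0.951, 0.309, -0.0], [0.309, -0.951, -0.0], [-0.0, 0.0, -1.0]]
ft_force: [1.2, -0.5, 0.1]
grip_width: -0.0003
gripper_force: 0.0
```

>>> jog_arm --hand '[0,0,0,0,0]' --pt "0.006 0.05 0" --pt "0.006 0.05 0" --pt "0.006 0.05 0" --pt "0.006 0.05 0" --pt "0 0 0" --yaw '[0,0,0,0,0]'

```text
time_s: 1.98
position: [0.4234, 0.1794, 0.2479]
tool_rot: [[0.95, 0.313, -0.001], [0.313, -0.95, 0.0], [-0.001, -0.0, -1.0]]
ft_force: [-0.2, -0.0, -0.4]
grip_width: 0.0003
gripper_force: 0.0
```

Look through the wrist camera from here to refine.

Run:
```python
from rig import env
from h import *
s=env.observe(); im=env.get_image("wrist")[:,:,::-1].copy(); c=env.calibration("wrist"); H=c["hand_eye"]; print(H.round(3))
R=s["tool_rot"]; c["rotation"]=R@H[:3,:3]; c["position"]=s["position"]+R@H[:3,3]
h=cv2.cvtColor(im,cv2.COLOR_BGR2HSV); w=cv2.inRange(h,(0,0,130),(180,80,255)); n,_,st,ce=cv2.connectedComponentsWithStats(w)
for t,q in zip(st[1:],ce[1:]):
    if t[4]>300: print(t,q.round(1),ray(c,q,.089).round(4))
cv2.imwrite("pics/w1.png",im)
```

```text
[[-0.001 -0.949 -0.316  0.081]
 [ 1.    -0.001  0.001 -0.   ]
 [-0.001 -0.316  0.949 -0.126]
 [ 0.     0.     0.     1.   ]]
[    0     0   164   420 17240] [ 54.5 307.7] [0.2171 0.3893 0.089 ]
[  67   35   43   62 1440] [88.2 66.6] [0.4866 0.3801 0.089 ]
[ 364   84   36   38 1061] [381.3 102.7] [0.538  0.1218 0.089 ]
[  78   98   39   36 1157] [ 97.  115.6] [0.4471 0.3662 0.089 ]
[474 153  30  30 693] [488.6 167.5] [ 0.5179 -0.0031  0.089 ]
[317 260  28  24 528] [330.7 271.5] [0.3635 0.1034 0.089 ]
[275 338  14  31 333] [281.2 354.2] [0.2392 0.1186 0.089 ]
[ 511  384   49   36 1293] [538.8 402.5] [ 0.2594 -0.2475  0.089 ]
```

View pics/w1.png

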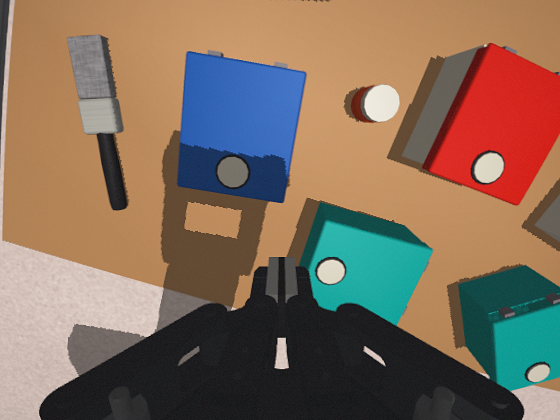

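The wrist picture shows the blue pad at (233,172), in shadow, with the red pad at (488,167) and the turquoise pad at (331,271). The closed fingertips are at (282,260).

Run:
```python
from rig import env
from h import *
s=env.observe(); c=env.calibration("wrist"); H=c["hand_eye"]
R=s["tool_rot"]; c["rotation"]=R@H[:3,:3]; c["position"]=s["position"]+R@H[:3,3]
print(s["position"],ray(c,(233,172),.089))
for p in((187,52),(306,72),(283,202),(178,187)): print(ray(c,p,.086).round(3))
```

```text
[0.42339017 0.17783324 0.24791007] [0.43510609 0.2302372  0.089     ]
[0.524 0.297 0.086]
[0.541 0.193 0.086]
[0.421 0.175 0.086]
[0.403 0.279 0.086]
```

>>> jog_arm --hand '[0,0,0,0,0]' --pt "0.006 0.027 0" --pt "0.006 0.026 -0.03" --pt "0 0 -0.05" --pt "0 0 -0.05" --pt "0 0 0" --yaw '[0,0,0,0,0]'

```text
time_s: 2.65
position: [0.4344, 0.2284, 0.1162]
tool_rot: [[0.952, 0.307, -0.007], [0.307, -0.952, -0.002], [-0.007, -0.0, -1.0]]
ft_force: [0.8, 0.6, 0.8]
grip_width: -0.0001
gripper_force: 0.0
```

>>> jog_arm --hand '[0,0,0,0,0]' --pt "0 0.001 -0.004" --pt "0 0 -0.004" --pt "0 0 -0.004" --pt "0 0 -0.003" --pt "0 0 0" --yaw '[0,0,0,0,0]'

```text
time_s: 3.28
position: [0.4359, 0.2309, 0.1035]
tool_rot: [[0.951, 0.309, 0.0], [0.309, -0.951, 0.0], [0.0, 0.0, -1.0]]
ft_force: [-0.8, -1.6, 2.1]
grip_width: 0.0001
gripper_force: 1.2
```

>>> jog_arm --hand '[0,0,0,0,0]' --pt "0 0 -0.002" --pt "0 0 -0.002" --pt "0 0 -0.001" --pt "0 0 0" --pt "0 0 0" --yaw '[0,0,0,0,0]'

```text
time_s: 3.9
position: [0.4357, 0.2309, 0.0986]
tool_rot: [[0.951, 0.309, 0.0], [0.309, -0.951, -0.0], [0.0, 0.0, -1.0]]
ft_force: [-2.3, -0.4, 6.2]
grip_width: 0.0002
gripper_force: 3.3
```

>>> jog_arm --hand '[0,0,0,0,0]' --pt "0 0 -0.0005" --pt "0 0 -0.0005" --pt "0 0 0" --pt "0 0 0" --pt "0 0 0" --yaw '[0,0,0,0,0]'

```text
time_s: 4.53
position: [0.4357, 0.2309, 0.0981]
tool_rot: [[0.951, 0.309, 0.0], [0.309, -0.951, 0.0], [0.0, 0.0, -1.0]]
ft_force: [-4.1, -1.8, 12.3]
grip_width: -0.0
gripper_force: 6.5
```

The lid is at its stop, with the force climbing at 0.098 m. Retreating up and back.

>>> jog_arm --hand '[0,0,0,0,0]' --pt "0 0 0.06" --pt "-0.01 0 0.06" --pt "-0.02 0 0.05" --pt "-0.03 0 0.02" --pt "-0.03 0 0" --yaw '[0,0,0,0,0]'

```text
time_s: 5.15
position: [0.3454, 0.231, 0.2886]
tool_rot: [[0.951, 0.309, 0.003], [0.309, -0.951, 0.001], [0.003, -0.0, -1.0]]
ft_force: [0.7, -0.6, -1.3]
grip_width: 0.0
gripper_force: 0.0
```

>>> jog_arm --hand '[0,0,0,0,0]' --pt "0 -0.05 0" --pt "0 -0.05 0" --pt "0 -0.05 0" --pt "0 0 0" --pt "0 0 0" --yaw '[0,0,0,0,0]'

```text
time_s: 5.78
position: [0.3458, 0.0812, 0.2872]
tool_rot: [[0.951, 0.308, -0.0], [0.308, -0.951, 0.0], [0.0, -0.0, -1.0]]
ft_force: [-0.0, -0.7, -0.2]
grip_width: 0.0004
gripper_force: 0.0
```

Run:
```python
from rig import env
import cv2
cv2.imwrite("pics/scene2.png",env.get_image("scene")[:,:,::-1]);print(env.observe()["time_s"])
```

```text
5.825
```

View pics/scene2.png

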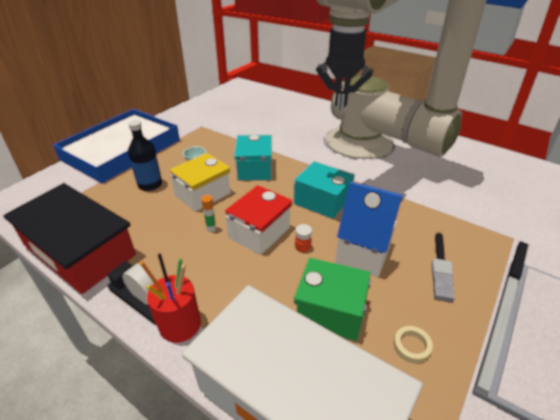

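The blue lid stands open, with its pad now at (373,200). The red and yellow lids are still shut. Waiting about two seconds clear of it.

>>> jog_arm --hand '[0,0,0,0,0]' --pt "0 0 0" --pt "0 0 0" --pt "0 0 0" --pt "0 0 0" --pt "0 0 0" --yaw '[0,0,0,0,0]'

```text
time_s: 6.45
position: [0.3458, 0.0809, 0.2873]
tool_rot: [[0.951, 0.309, -0.0], [0.309, -0.951, 0.0], [-0.0, -0.0, -1.0]]
ft_force: [0.0, -1.0, 0.4]
grip_width: 0.0003
gripper_force: 0.0
```

>>> jog_arm --hand '[0,0,0,0,0]' --pt "0 0 0" --pt "0 0 0" --pt "0 0 0" --pt "0 0 0" --pt "0 0 0" --yaw '[0,0,0,0,0]'

```text
time_s: 7.08
position: [0.3458, 0.0809, 0.2873]
tool_rot: [[0.951, 0.309, -0.0], [0.309, -0.951, -0.0], [-0.0, 0.0, -1.0]]
ft_force: [-0.8, 0.7, -0.1]
grip_width: 0.0001
gripper_force: 0.0
```

>>> jog_arm --hand '[0,0,0,0,0]' --pt "0 0 0" --pt "0 0 0" --pt "0 0 0" --pt "0 0 0" --pt "0 0 0" --yaw '[0,0,0,0,0]'

```text
time_s: 7.7
position: [0.3458, 0.0809, 0.2873]
tool_rot: [[0.951, 0.309, -0.0], [0.309, -0.951, -0.0], [-0.0, 0.0, -1.0]]
ft_force: [-0.2, 0.2, -0.3]
grip_width: -0.0
gripper_force: 0.0
```

>>> jog_arm --hand '[0,0,0,0,0]' --pt "0 0 0" --pt "0 0 0" --pt "0 0 0" --pt "0 0 0" --pt "0 0 0" --yaw '[0,0,0,0,0]'

```text
time_s: 8.32
position: [0.3458, 0.0809, 0.2873]
tool_rot: [[0.951, 0.309, -0.0], [0.309, -0.951, 0.0], [-0.0, -0.0, -1.0]]
ft_force: [0.8, -0.3, 0.4]
grip_width: 0.0
gripper_force: 0.0
```

Run:
```python
from rig import env
import cv2, numpy as np
a=env.get_image("scene")[:,:,::-1]; b=cv2.imread("pics/scene2.png")
d=cv2.absdiff(a,b).max(2); print("changed px in lid region",(d[180:290,320:410]>40).sum(), "all",(d>40).sum())
if (d[180:290,320:410]>40).sum()<50: print(env.close_job())
```

```text
changed px in lid region 0 all 0
the job is handed in; nothing more can be done
None
```

The blue lid was pressed once, sprang open and stayed open for about 2.5 s with the hand clear; the red and yellow boxes stayed shut, and the job was handed in at about 8.4 s.

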